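# Unload the polished block from the ratchet bar clamp

### The arm

A 6-joint arm with a two-finger parallel gripper is mounted at the origin on a cart in front of the work surface, level with it; the furniture and walls round the work are solid. World frame = base frame: x ahead of the robot, y to its left, z up, the work surface at z = 0. Lengths are in mm, angles in rad, forces in N, time in s.
With the tool pointing down it reaches from about 375 to 900 mm from the base axis. Payload 3.1 kg.
Tool frame: the origin (TCP) lies at the very end of the fingers, on their centre line; the grasp point (between the pads) lies 19 mm behind it (arm.grip_point_offset is the distance from the TCP to the grasp point, in mm); z points along the fingers, y is the direction in which the jaws open and shut (so a half turn about z gives the same grasp; the last joint's range is limited). The gripper opens to 87 mm and grips with 3 to 60 N. Pads are 19 mm wide; open, the fingers measure 117 mm over their backs; the gripper's body (75 mm by 190 mm) begins 51 mm behind the grasp point.
Start: joints at [1.095, 0.527, 1.433, -0, 1.181, -0.178], TCP at [182.748, 597.662, 222.548] pointing down, gripper open.
Joint ranges: [-3.08, 3.08], [-0.75, 2.2], [0.22, 2.44], [-1.43, 4.57], [0, 2.65], [-2.85, 2.85]. Speed limits (rad/s): [2.79, 2.79, 3.14, 3.14, 3.14, 3.14].

### API

Orientations are given as a 3x3 rotation matrix whose columns are the frame's x, y, z axes.
In Python, from workcell import arm gives the robot as it stands. The module is installed in compiled form; this text tells all that it offers.
- The arm moves only by the shell command python3 -m crank 'ROWS' [FORCE]. ROWS is JSON, a list of rows, each an object with "turn": the turn, a rotation vector about the tool's x, y, z in rad, a list of three; "delta_pos": the shift along the tool's x, y, z in cm, a list of three; "gripper": the closure in counts, from 0 (fully open) to 255 (shut). A call has 1 to 12 rows; each row is the pose to reach, as a shift and turn from the pose commanded when the call began, along the tool's axes at that moment; what a row does not reach only later rows make up. A row lasts 1/12 s, in which the tool goes at most 41.7 mm and 7.16 degrees, less where a joint would pass 70% of its speed; a pose out of reach is approached as far as the arm can. A call with a gripper value outside its range is refused whole. The fingers move at their own pace and stop on an object; FORCE is the grip in N (left out, the last holds). Time passes only in rows, so rows that repeat a pose let the fingers close. It gives the time, the measured TCP pose, the force and the opening at its end, in the units of the state.
- arm.get_obs(): the state, without advancing time (a new reading comes with each control period).
- arm.snapshot(name): name is "side" or "top"; returns a dict with "img" (480x640x3 uint8, red, green, blue), "K" (3x3 intrinsics, pixels), "world_from_camera" (4x4, takes a point from camera to world coordinates). Camera axes: x right, y down, z forward; pixel columns grow to the right and rows downward; lengths in mm; the calibration is good to about 2 mm. A picture is of the moment at which its call begins. There is no depth.
- arm.sign_off(): hands the job in, once; it reports no verdict.
The state is a dict: "t": time; "joint_pos": joint angles; "qvel": joint speeds; "tau": joint torques, N m; "eef_pos": TCP position; "tcp_rot": TCP orientation; "force": force on the tool from outside, world axes, zero at the start; "torque": the same for the moment, N m; "opening": finger opening in mm.
Only numpy, scipy, OpenCV 4.12 (cv2) and the standard library are available. Lean on these libraries where they do the work, as an engineer would, in place of code of your own. Each camera call takes 0.05 s, during which the arm holds its last target.

### The job

The resin block held in the ratchet bar clamp on the grey work board is polished; unload it by pressing and pushing with the fingertips, without picking anything up. Press the release lever on top of the sliding jaw down and, keeping it down, push the jaw back along its bar until it stops, fully open. Then push the freed block, flat on the board, out of the open side of the clamp until all of it is clear past the tips of both jaws, and leave it there wholly on the board; leave the other things where they are.

Things in the scene. Friction and masses are not known exactly. Their poses are not given: they have to be found in the camera images.
- clamp_board: Grey work board, 250 x 300 x 12 mm (x, y, z), fixed on the worktop, a ratchet bar clamp screwed on along its far edge. Origin: centre of the underside; x points to the bar, y along the bar the way the jaw opens, z up. Both jaws are arms from the bar to x = -17 mm, 15 to 39 mm over the worktop; the clamp is open to -x.
- bar_mid (a point): Point on top of the toothed steel bar, at board x = 90, y = 0 mm, 44 mm over the worktop (teeth to 47.5). The bar is 10 mm thick and runs along y. The fixed jaw's head on it (y = -96 to -122 mm) is 56 mm high, the foot at its open end (y = 88 to 110 mm) 46 mm high. About 60 mm are free between the block's back and the bar, for a finger to reach down.
- sliding_jaw (a joint): Travel of the sliding jaw along the bar (m): 0 = as found, gripping the block; grows as it opens, towards board +y; 0.0705 = fully open, at its stop. With the release lever up the ratchet stops it from opening; with the lever down it slides with about 2 N of friction. Its head, 28 mm along the bar and 60 mm high, stands at board y = 0 plus this value.
- release_lever (a joint): Angle of the release lever on the sliding jaw's head (rad): 0 = up, ratchet engaged; 0.32 = down at its stop; the pawl is clear of the teeth from about 0.2. A spring lifts it again: on the middle of the paddle about 3 N to start, 4 N to hold it down. Its pin lies across the bar in the middle of the head, 53.5 mm over the worktop.
- lever_pad (a point): Middle of the top of the lever's thumb paddle (moves with lever and jaw): lever up, 71 mm over the worktop and 33 mm to board +y from the pin; sinks about 10 mm when fully pressed. The paddle is 32 x 38 mm (38 along the bar) and ends at its board +y side in an upturned lip 12 mm high, inner face 16 mm from this point, against which a finger can push the jaw.
- jaw_pad (a point): Middle of the sliding jaw's rubber gripping face (42 mm along board x, 21 mm high), 25.5 mm over the worktop, at board y = -25 mm plus the jaw's travel. The fixed jaw's face is opposite, at board y = -95 mm.
- block_mid (a point): Centre of the clear resin block with a beetle that is in the clamp: 34 x 70 x 22 mm (its x, y, z), 62 g, flat on the board (centre 23 mm over the worktop), its length along board y between the jaws. To be pushed to board -x: clear of the jaw tips when the centre is beyond board x = -34 mm, wholly on the board while short of x = -108 mm.
- next_block: Bystander: a smaller resin block, 30 x 44 x 20 mm, that waits on the board at its front left, about board x = -45, y = +112 mm. Origin at the centre of its underside.
- magnifier: Bystander: folding pocket magnifier, 38 x 30 x 18 mm, on the worktop to the left of the board. Origin at the centre of its underside.
- vial_blue: Bystander: specimen vial with a cap, 23 mm across, 60 mm high, upright on the worktop to the right of the board. Origin at the centre of its underside.
- dropper_white: Bystander: white dropper bottle, 33 mm across, 85 mm high, upright on the worktop behind the vial. Origin at the centre of its underside.

How it is judged:
By the outcome, as a careful person would: the job done as asked, in the order asked, and still so for the second after the job is handed in, with the robot touching nothing.
It also fails if it takes over 45 s, if anything falls off the work surface, if the arm or the gripper's body presses on something with over 40 N, if the wrist force passes 120 N, or if a joint passes its speed limit or range.

## Working session

There is one attempt and no reset: what is moved stays moved. The work goes in short steps, Python scripts to look and compute and a shell command to move; the robot and the scene stay as the last step left them, time stands still between calls to the robot, and variables do not carry over. Pictures are saved under pics/ and viewed, and the job is handed in when it is done.

```bash
mkdir -p pics; python3 - <<'E'
from workcell import arm
import cv2,numpy as np
for n in ("side","top"):
    s=arm.snapshot(n); cv2.imwrite(f"pics/{n}0.png",s["img"][:,:,::-1]); np.savez(f"{n}0.npz",**s)
    print(n,s["K"].round(1).tolist(),s["world_from_camera"].round(3).tolist())
o=arm.get_obs(); print(o["t"],o["eef_pos"],np.round(o["tcp_rot"],3).tolist(),o["force"],o["opening"])
E
```

```text
side [[558.6, 0.0, 319.0], [0.0, 558.6, 240.1], [0.0, 0.0, 1.0]] [[0.842, -0.263, 0.471, 53.557], [-0.539, -0.379, 0.752, -873.147], [-0.02, -0.887, -0.461, 621.161], [0.0, 0.0, 0.0, 1.0]]
top [[557.3, 0.0, 321.4], [0.0, 557.3, 239.4], [0.0, 0.0, 1.0]] [[0.022, -0.995, 0.094, 515.517], [-0.999, -0.025, -0.028, 39.636], [0.03, -0.093, -0.995, 1092.265], [0.0, 0.0, 0.0, 1.0]]
0.1 [182.47970885 597.0951049  221.66998353] [[-0.956, 0.292, -0.001], [0.292, 0.956, -0.002], [0.0, -0.002, -1.0]] [-0.21902073 -0.59259211  0.01382764] 86.67679648030905
```

View pics/side0.png

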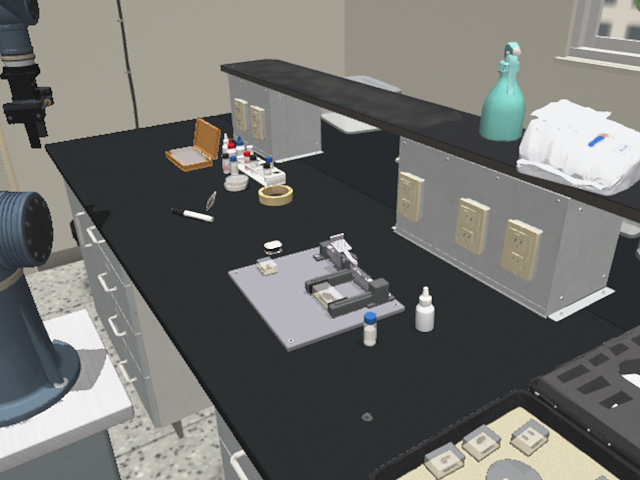

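View pics/top0.png

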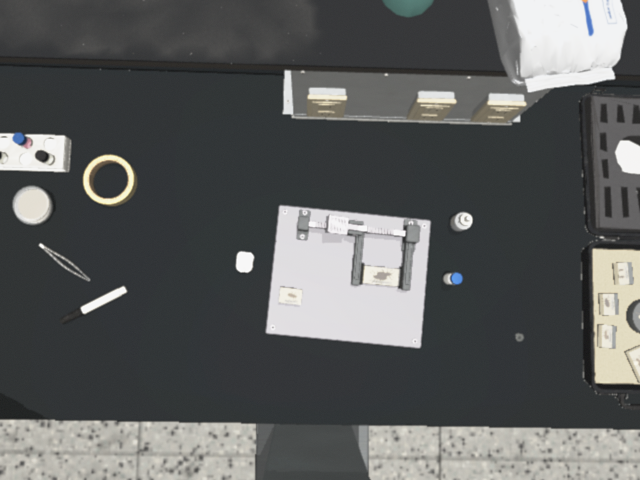

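```bash
cat > h.py <<'E'
import numpy as np,cv2
def ray(s,uv,z):
    K=s["K"];T=s["world_from_camera"]
    d=T[:3,:3]@np.linalg.solve(K,[uv[0],uv[1],1.]);c=T[:3,3]
    return c+d*(z-c[2])/d[2]
def proj(s,p):
    T=s["world_from_camera"];q=T[:3,:3].T@(np.asarray(p,float)-T[:3,3]);q=s["K"]@q;return q[:2]/q[2]
E
python3 - <<'E'
from h import *
for n in ("top","side"):
    s=np.load(n+"0.npz");im=s["img"];hsv=cv2.cvtColor(im,cv2.COLOR_RGB2HSV)
    m=np.zeros(im.shape[:2],np.uint8)
    if n=="top": m[190:365,255:440]=255
    else: m[225:355,220:410]=255
    v=((hsv[...,2]>110)&(m>0)).astype(np.uint8)
    k,l,st,_=cv2.connectedComponentsWithStats(v); i=1+np.argmax(st[1:,4])
    c=cv2.findContours((l==i).astype(np.uint8),0,2)[0]; c=max(c,key=cv2.contourArea)
    h=cv2.convexHull(c)
    if n=="top":
        pts=np.array([ray(s,p[0],12.)[:2] for p in h],np.float32)
        print(cv2.minAreaRect(pts), cv2.boxPoints(cv2.minAreaRect(pts)))
    else:
        e=cv2.approxPolyDP(h,4,True)
        for p in e: print(p[0],ray(s,p[0],12.).round(1))
for n,b in (("top",(200,350,260,480)),("side",(220,350,220,440))):
    s=np.load(n+"0.npz");a=s["img"][b[0]:b[1],b[2]:b[3],::-1]
    cv2.imwrite(f"pics/{n}0z.png",cv2.resize(a,None,fx=3.6,fy=3.6,interpolation=cv2.INTER_CUBIC))
E
```

```text
((548.6647338867188, -45.905670166015625), (300.9670715332031, 250.45008850097656), 85.68689727783203) [[ 412.47696 -186.54526]
 [ 662.2178  -205.3808 ]
 [ 684.85254   94.73392]
 [ 435.1117   113.56946]]
[228 272] [435.6 108.6  12. ]
[261 258] [522.6 123.1  12. ]
[319 247] [657.6  93.   12. ]
[404 307] [ 660.1 -204.8   12. ]
[372 345] [ 539.  -262.8   12. ]
[287 348] [ 412.5 -187.3   12. ]
```

View pics/side0z.png

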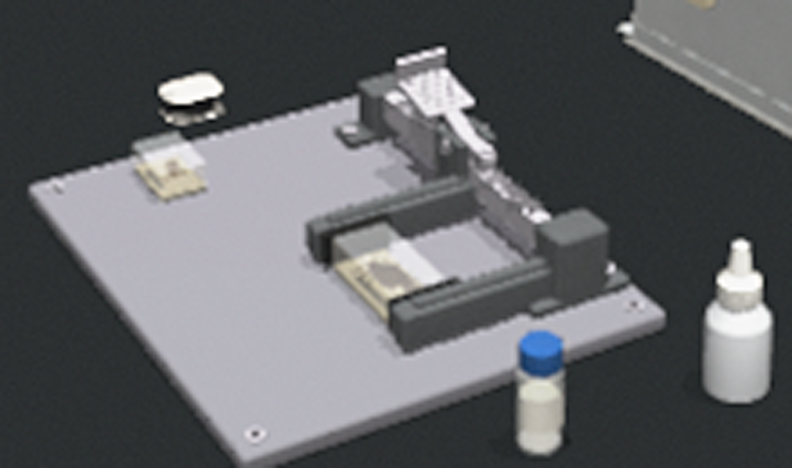

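View pics/top0z.png

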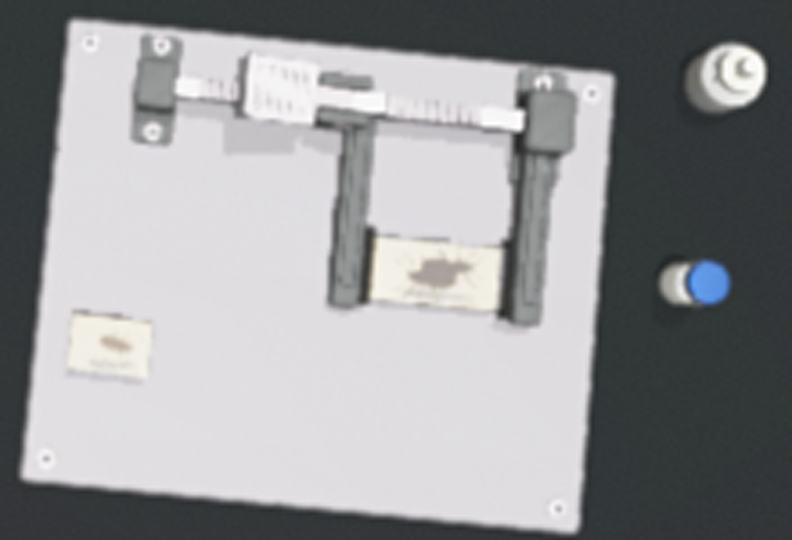

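```bash
cat >> h.py <<'E'
C=np.array([548.7,-45.9]);a=np.deg2rad(85.687-90)
X=np.array([np.cos(a),np.sin(a)]);Y=np.array([-np.sin(a),np.cos(a)])
def b2w(x,y,z): return np.r_[C+x*X+y*Y,z]
def w2b(p): d=np.asarray(p)[:2]-C;return d@X,d@Y
E
python3 - <<'E'
from h import *
P={"barmid":(90,0,44),"lever":(90,33,71),"jawpad":(0,-25,36),"fixface":(-17,-95,39),"slidtip":(-17,-25,39),"block":(0,-60,34),"lip":(90,49,80)}
for n in ("top","side"):
    s=np.load(n+"0.npz")
    for k,p in P.items(): print(n,k,b2w(*p).round(1),proj(s,b2w(*p)).round(1))
print(X,Y)
E
```

```text
top barmid [638.4 -52.7  44. ] [354.7 227.7]
top lever [640.9 -19.8  71. ] [338.3 224.3]
top jawpad [546.8 -70.8  36. ] [363.1 276.4]
top fixface [ 524.6 -139.4   39. ] [399.2 289. ]
top slidtip [529.9 -69.6  39. ] [362.4 285.4]
top block [ 544.2 -105.7   34. ] [381.2 278.3]
top lip [642.1  -3.8  80. ] [329.9 222.8]
side barmid [638.4 -52.7  44. ] [348.8 263.1]
side lever [640.9 -19.8  71. ] [340.7 245.2]
side jawpad [546.8 -70.8  36. ] [316.2 283.5]
side fixface [ 524.6 -139.4   39. ] [325.8 301.7]
side slidtip [529.9 -69.6  39. ] [308.6 284.5]
side block [ 544.2 -105.7   34. ] [324.8 292.7]
side lip [642.1  -3.8  80. ] [336.9 238.4]
[ 0.9971681  -0.07520498] [0.07520498 0.9971681 ]
```

```bash
cat >> h.py <<'E'
def go(p,yawfix=True):
    from workcell import arm
    o=arm.get_obs();R=np.array(o["tcp_rot"]);e=np.array(o["eef_pos"])
    d=R.T@(np.asarray(p)-e)/10
    Rt=np.c_[np.r_[-Y[1],Y[0],0],np.r_[Y,0],[0,0,-1]]
    from scipy.spatial.transform import Rotation as Ro
    print("t",o["t"],"pos",e.round(1),"board",np.round(w2b(e),1),"cm",d.round(2),"turn",Ro.from_matrix(R.T@Rt).as_rotvec().round(3),"F",np.round(o["force"],1),"open",round(o["opening"],1))
E
python3 -c "
from h import *
go(b2w(90,31,180))"
```

```text
t 0.1 pos [182.5 597.1 221.7] board [-413.5  613.6] cm [-61.93 -45.77   4.23] turn [-0.002 -0.001 -0.222] F [-0.2 -0.6  0. ] open 86.7
```

```bash
python3 -m crank '[{"turn":[0,0,-0.222],"delta_pos":[-61.9,-45.7,0],"gripper":255},{"turn":[0,0,-0.222],"delta_pos":[-61.9,-45.7,0],"gripper":255},{"turn":[0,0,-0.222],"delta_pos":[-61.9,-45.7,0],"gripper":255},{"turn":[0,0,-0.222],"delta_pos":[-61.9,-45.7,0],"gripper":255},{"turn":[0,0,-0.222],"delta_pos":[-61.9,-45.7,0],"gripper":255},{"turn":[0,0,-0.222],"delta_pos":[-61.9,-45.7,0],"gripper":255},{"turn":[0,0,-0.222],"delta_pos":[-61.9,-45.7,0],"gripper":255},{"turn":[0,0,-0.222],"delta_pos":[-61.9,-45.7,0],"gripper":255},{"turn":[0,0,-0.222],"delta_pos":[-61.9,-45.7,0],"gripper":255},{"turn":[0,0,-0.222],"delta_pos":[-61.9,-45.7,0],"gripper":255},{"turn":[0,0,-0.222],"delta_pos":[-61.9,-45.7,0],"gripper":255},{"turn":[0,0,-0.222],"delta_pos":[-61.9,-45.7,0],"gripper":255}]' 10; python3 -c "
from h import *
go(b2w(90,31,180))"
```

```text
t: 1.1
eef_pos: [480.5, 195.0, 222.3]
tcp_rot: [[-0.997, 0.075, -0.001], [0.075, 0.997, 0.0], [0.001, -0.0, -1.0]]
force: [1.5, 1.2, 0.1]
opening: 14.9
t 1.1 pos [480.5 195.  222.3] board [-86.1 235. ] cm [-17.61 -20.41   4.22] turn [-0.    -0.001  0.   ] F [1.5 1.2 0.1] open 14.9
```

```bash
python3 -m crank '[{"turn":[0,0,0],"delta_pos":[-17,-19.8,2],"gripper":255},{"turn":[0,0,0],"delta_pos":[-17,-19.8,2],"gripper":255},{"turn":[0,0,0],"delta_pos":[-17,-19.8,2],"gripper":255},{"turn":[0,0,0],"delta_pos":[-17,-19.8,2],"gripper":255},{"turn":[0,0,0],"delta_pos":[-17,-19.8,2],"gripper":255},{"turn":[0,0,0],"delta_pos":[-17,-19.8,2],"gripper":255},{"turn":[0,0,0],"delta_pos":[-17,-19.8,2],"gripper":255},{"turn":[0,0,0],"delta_pos":[-17,-19.8,2],"gripper":255},{"turn":[0,0,0],"delta_pos":[-17,-19.8,2],"gripper":255},{"turn":[0,0,0],"delta_pos":[-17,-19.8,2],"gripper":255}]'; python3 - <<'E'
from h import *
from workcell import arm
go(b2w(90,31,110))
for n,b in (("top",(170,320,260,480)),("side",(150,350,220,440))):
    s=arm.snapshot(n);a=s["img"][b[0]:b[1],b[2]:b[3],::-1]
    cv2.imwrite(f"pics/{n}1z.png",cv2.resize(a,None,fx=2.9,fy=2.9,interpolation=cv2.INTER_CUBIC))
go(b2w(90,31,110))
E
```

```text
t: 1.93
eef_pos: [633.1, -11.8, 202.1]
tcp_rot: [[-0.997, 0.074, -0.003], [0.074, 0.997, 0.001], [0.003, 0.001, -1.0]]
force: [0.2, 0.4, 0.4]
opening: 0.5
t 1.9333 pos [633.1 -11.8 202.1] board [81.6 40.4] cm [-0.86 -0.95  9.21] turn [ 0.001 -0.003  0.001] F [0.2 0.4 0.4] open 0.5
t 2.0333 pos [633.4 -11.4 202.6] board [81.9 40.8] cm [-0.82 -0.99  9.26] turn [ 0.001 -0.001  0.003] F [ 0.1 -0.3  0.4] open 1.0
```

View pics/side1z.png

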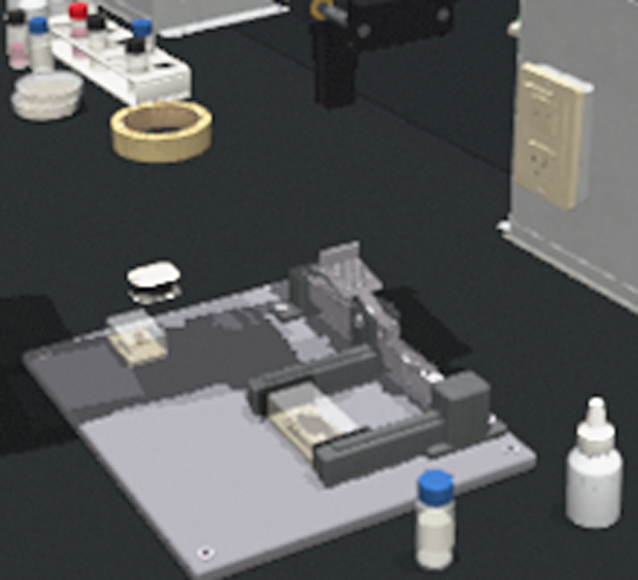

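```bash
python3 -m crank '[{"turn":[0,0,0],"delta_pos":[-0.8,-1,4],"gripper":255},{"turn":[0,0,0],"delta_pos":[-0.8,-1.0,8],"gripper":255},{"turn":[0,0,0],"delta_pos":[-0.8,-1.0,11.2],"gripper":255},{"turn":[0,0,0],"delta_pos":[-0.8,-1.0,11.2],"gripper":255},{"turn":[0,0,0],"delta_pos":[-0.8,-1,11.2],"gripper":255}]'; python3 - <<'E'
from h import *
from workcell import arm
go(b2w(90,31,71))
for n,b in (("top",(170,320,260,480)),("side",(200,300,270,420))):
    s=arm.snapshot(n);a=s["img"][b[0]:b[1],b[2]:b[3],::-1]
    cv2.imwrite(f"pics/{n}2z.png",cv2.resize(a,None,fx=800/a.shape[1],fy=800/a.shape[1],interpolation=cv2.INTER_CUBIC))
E
```

```text
t: 2.45
eef_pos: [640.0, -22.3, 89.4]
tcp_rot: [[-0.997, 0.073, -0.005], [0.073, 0.997, 0.001], [0.005, 0.001, -1.0]]
force: [0.8, -0.5, 0.9]
opening: 0.6
t 2.45 pos [640.  -22.3  89.4] board [89.3 30.4] cm [-0.08  0.05  1.84] turn [ 0.001 -0.005  0.002] F [ 0.8 -0.5  0.9] open 0.6
```

View pics/side2z.png

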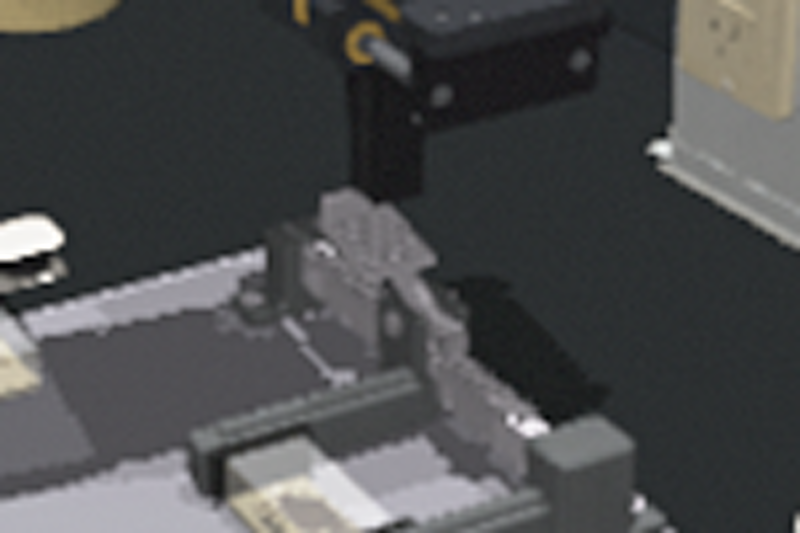

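```bash
python3 -m crank '[{"turn":[0,0,0],"delta_pos":[0,0.05,0.8],"gripper":255},{"turn":[0,0,0],"delta_pos":[0,0.05,1.4],"gripper":255},{"turn":[0,0,0],"delta_pos":[0,0.05,2],"gripper":255},{"turn":[0,0,0],"delta_pos":[0,0.05,2.3],"gripper":255},{"turn":[0,0,0],"delta_pos":[0,0.05,2.3],"gripper":255}]'; python3 -c "
from h import *
go(b2w(90,31,60))"
```

```text
t: 2.97
eef_pos: [642.4, -23.1, 67.5]
tcp_rot: [[-0.997, 0.075, 0.001], [0.075, 0.997, 0.0], [-0.001, 0.0, -1.0]]
force: [0.4, 1.1, 3.2]
opening: 0.5
t 2.9667 pos [642.4 -23.1  67.5] board [91.7 29.7] cm [0.17 0.13 0.75] turn [0.    0.001 0.   ] F [0.4 1.1 3.2] open 0.5
```

```bash
python3 -m crank '[{"turn":[0,0,0],"delta_pos":[0,0.05,0.3],"gripper":255},{"turn":[0,0,0],"delta_pos":[0,0.05,0.6],"gripper":255},{"turn":[0,0,0],"delta_pos":[0,0.05,0.6],"gripper":255},{"turn":[0,0,0],"delta_pos":[0,0.05,0.6],"gripper":255}]'; python3 - <<'E'
from h import *
from workcell import arm
go(b2w(90,31,60))
for n,b in (("top",(170,320,260,480)),("side",(200,300,270,420))):
    s=arm.snapshot(n);a=s["img"][b[0]:b[1],b[2]:b[3],::-1]
    cv2.imwrite(f"pics/{n}3z.png",cv2.resize(a,None,fx=800/a.shape[1],fy=800/a.shape[1],interpolation=cv2.INTER_CUBIC))
E
```

```text
t: 3.3
eef_pos: [642.5, -22.4, 62.0]
tcp_rot: [[-0.997, 0.075, 0.001], [0.075, 0.997, 0.001], [-0.001, 0.001, -1.0]]
force: [0.3, 3.9, 3.9]
opening: 0.3
t 3.3 pos [642.5 -22.4  62. ] board [91.8 30.5] cm [0.18 0.05 0.2 ] turn [0.001 0.001 0.   ] F [0.3 3.9 3.9] open 0.3
```

View pics/side3z.png

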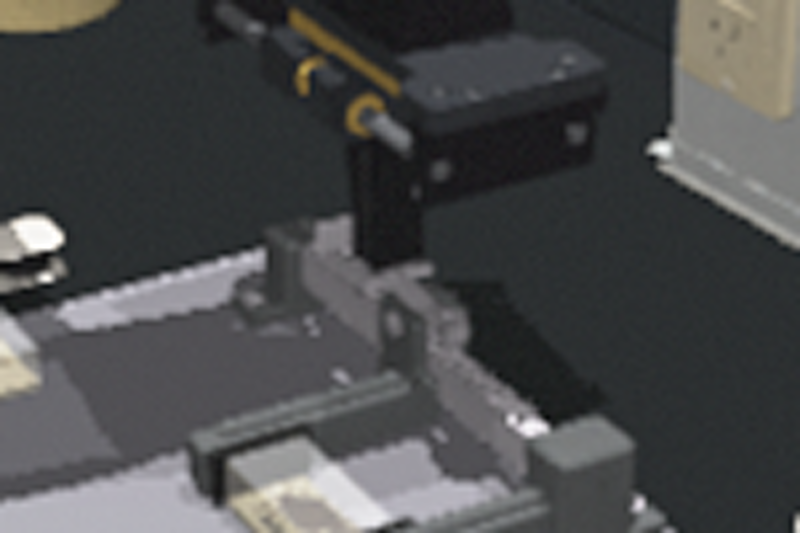

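```bash
python3 -m crank '[{"turn":[0,0,0],"delta_pos":[0,0,0.2],"gripper":255},{"turn":[0,0,0],"delta_pos":[0,0.2,0.3],"gripper":255},{"turn":[0,0,0],"delta_pos":[0,0.5,0.3],"gripper":255},{"turn":[0,0,0],"delta_pos":[0,0.9,0.3],"gripper":255},{"turn":[0,0,0],"delta_pos":[0,1.3,0.3],"gripper":255},{"turn":[0,0,0],"delta_pos":[0,1.6,0.3],"gripper":255}]'; python3 - <<'E'
from h import *
from workcell import arm
go(b2w(90,104,60))
for n,b in (("top",(170,320,260,480)),("side",(200,300,270,420))):
    s=arm.snapshot(n);a=s["img"][b[0]:b[1],b[2]:b[3],::-1]
    cv2.imwrite(f"pics/{n}4z.png",cv2.resize(a,None,fx=800/a.shape[1],fy=800/a.shape[1],interpolation=cv2.INTER_CUBIC))
E
```

```text
t: 3.9
eef_pos: [643.7, -8.4, 60.7]
tcp_rot: [[-0.997, 0.074, 0.001], [0.074, 0.997, -0.003], [-0.002, -0.003, -1.0]]
force: [-2.3, -2.0, 12.6]
opening: 0.4
t 3.9 pos [643.7  -8.4  60.7] board [91.9 44.6] cm [0.18 5.94 0.05] turn [-0.003  0.002  0.002] F [-2.3 -2.  12.6] open 0.4
```

View pics/side4z.png

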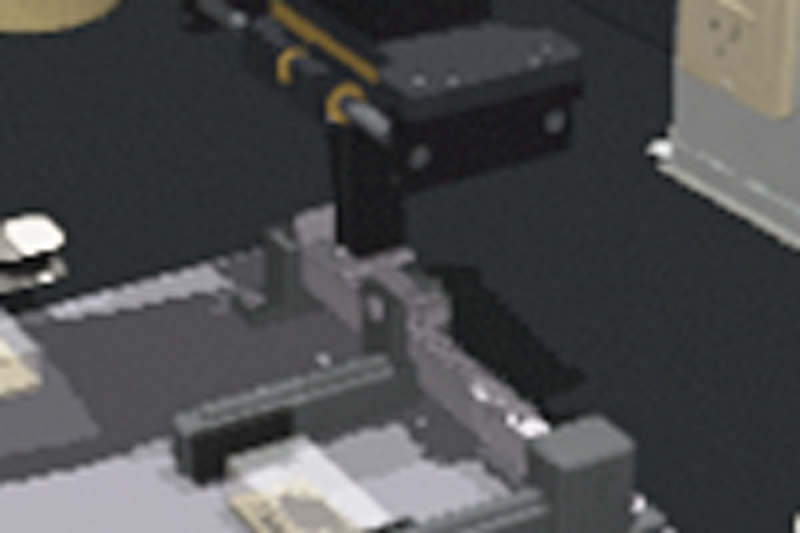

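```bash
python3 -m crank '[{"turn":[0,0,0],"delta_pos":[0.1,0.5,0],"gripper":255},{"turn":[0,0,0],"delta_pos":[0.1,1.1,0],"gripper":255},{"turn":[0,0,0],"delta_pos":[0.1,1.7,0],"gripper":255},{"turn":[0,0,0],"delta_pos":[0.1,2.3,0],"gripper":255},{"turn":[0,0,0],"delta_pos":[0.1,2.9,0],"gripper":255},{"turn":[0,0,0],"delta_pos":[0.1,3.5,0],"gripper":255},{"turn":[0,0,0],"delta_pos":[0.1,4.1,0],"gripper":255},{"turn":[0,0,0],"delta_pos":[0.1,4.7,0],"gripper":255},{"turn":[0,0,0],"delta_pos":[0.1,5.1,0],"gripper":255},{"turn":[0,0,0],"delta_pos":[0.1,5.1,0],"gripper":255}]'; python3 - <<'E'
from h import *
go(b2w(90,104,60))
E
```

```text
t: 4.83
eef_pos: [647.5, 43.5, 60.7]
tcp_rot: [[-0.997, 0.073, 0.004], [0.073, 0.997, -0.002], [-0.004, -0.002, -1.0]]
force: [-0.7, 0.4, 10.8]
opening: 0.6
t 4.8333 pos [647.5  43.5  60.7] board [91.8 96.6] cm [0.18 0.74 0.07] turn [-0.002  0.004  0.002] F [-0.7  0.4 10.8] open 0.6
```

```bash
python3 -m crank '[{"turn":[0,0,0],"delta_pos":[0.1,0.3,0],"gripper":255},{"turn":[0,0,0],"delta_pos":[0.1,0.6,0],"gripper":255},{"turn":[0,0,0],"delta_pos":[0.1,0.9,0],"gripper":255},{"turn":[0,0,0],"delta_pos":[0.1,0.9,0],"gripper":255}]'; python3 - <<'E'
from h import *
from workcell import arm
go(b2w(90,104,60))
for n,b in (("top",(170,320,260,480)),("side",(200,300,270,420))):
    s=arm.snapshot(n);np.savez(n+"5.npz",**s);a=s["img"][b[0]:b[1],b[2]:b[3],::-1]
    cv2.imwrite(f"pics/{n}5z.png",cv2.resize(a,None,fx=800/a.shape[1],fy=800/a.shape[1],interpolation=cv2.INTER_CUBIC))
s=np.load("side5.npz")
for t in (60,65,70.5): print(t,(proj(s,b2w(-17,-25+t,39))-[270,200])*800/150)
E
```

```text
t: 5.17
eef_pos: [647.8, 51.4, 60.5]
tcp_rot: [[-0.997, 0.073, 0.005], [0.073, 0.997, -0.003], [-0.005, -0.003, -1.0]]
force: [0.8, -1.9, 8.8]
opening: 0.6
t 5.1667 pos [647.8  51.4  60.5] board [ 91.5 104.5] cm [ 0.15 -0.05  0.05] turn [-0.003  0.005  0.002] F [ 0.8 -1.9  8.8] open 0.6
60 [133.97997324 378.6798305 ]
65 [128.26533426 372.96175088]
70.5 [122.02423442 366.71689341]
```

View pics/side5z.png

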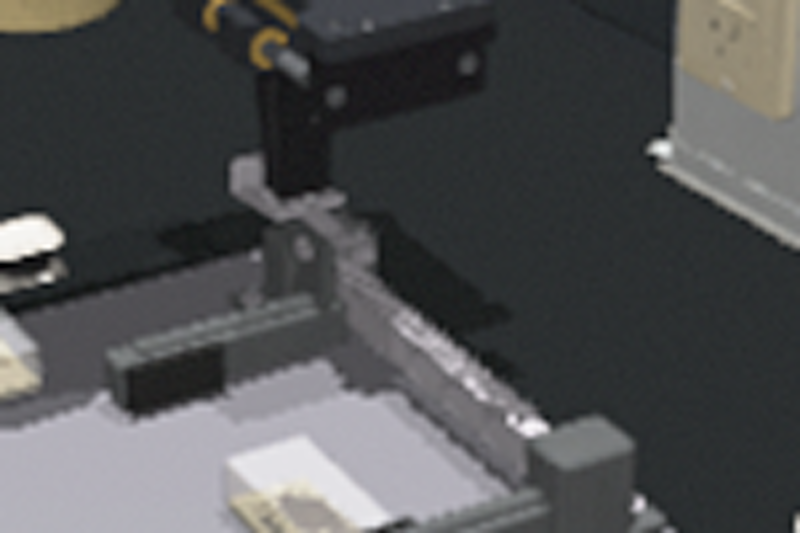

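View pics/top5z.png

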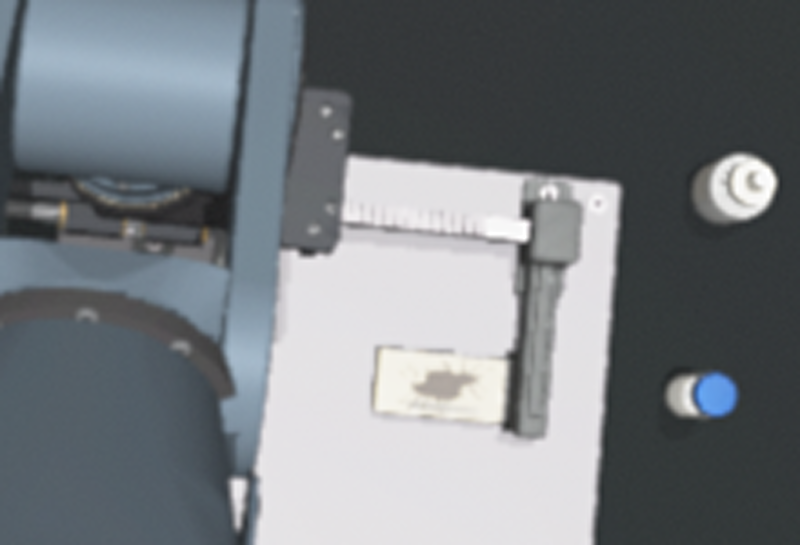

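```bash
python3 -m crank '[{"turn":[0,0,0],"delta_pos":[0.1,0.2,0],"gripper":255},{"turn":[0,0,0],"delta_pos":[0.1,0.4,0],"gripper":255},{"turn":[0,0,0],"delta_pos":[0.1,0.5,0],"gripper":255},{"turn":[0,0,0],"delta_pos":[0.1,0.5,0],"gripper":255}]'; python3 - <<'E'
from h import *
go(b2w(90,104,60))
E
```

```text
t: 5.6
eef_pos: [646.9, 56.2, 60.0]
tcp_rot: [[-0.997, 0.074, 0.004], [0.074, 0.997, -0.003], [-0.004, -0.003, -1.0]]
force: [1.6, -2.0, 6.6]
opening: 0.4
t 5.6 pos [646.9  56.2  60. ] board [ 90.2 109.2] cm [ 0.02 -0.52 -0.  ] turn [-0.003  0.004  0.002] F [ 1.6 -2.   6.6] open 0.4
```

```bash
python3 -m crank '[{"turn":[0,0,0],"delta_pos":[0,0.2,0],"gripper":255},{"turn":[0,0,0],"delta_pos":[0,0.4,0],"gripper":255},{"turn":[0,0,0],"delta_pos":[0,0.4,0],"gripper":255}]'; python3 - <<'E'
from h import *
from workcell import arm
go(b2w(90,104,60))
for n,b in (("side",(200,300,270,420)),):
    s=arm.snapshot(n);np.savez(n+"6.npz",**s);a=s["img"][b[0]:b[1],b[2]:b[3],::-1]
    cv2.imwrite(f"pics/{n}6z.png",cv2.resize(a,None,fx=800/a.shape[1],fy=800/a.shape[1],interpolation=cv2.INTER_CUBIC))
E
```

```text
t: 5.85
eef_pos: [646.6, 60.6, 59.5]
tcp_rot: [[-0.997, 0.074, 0.003], [0.074, 0.997, -0.003], [-0.003, -0.003, -1.0]]
force: [0.7, -1.8, 5.7]
opening: 0.3
t 5.85 pos [646.6  60.6  59.5] board [ 89.6 113.5] cm [-0.04 -0.95 -0.05] turn [-0.003  0.003  0.001] F [ 0.7 -1.8  5.7] open 0.3
```

View pics/side6z.png

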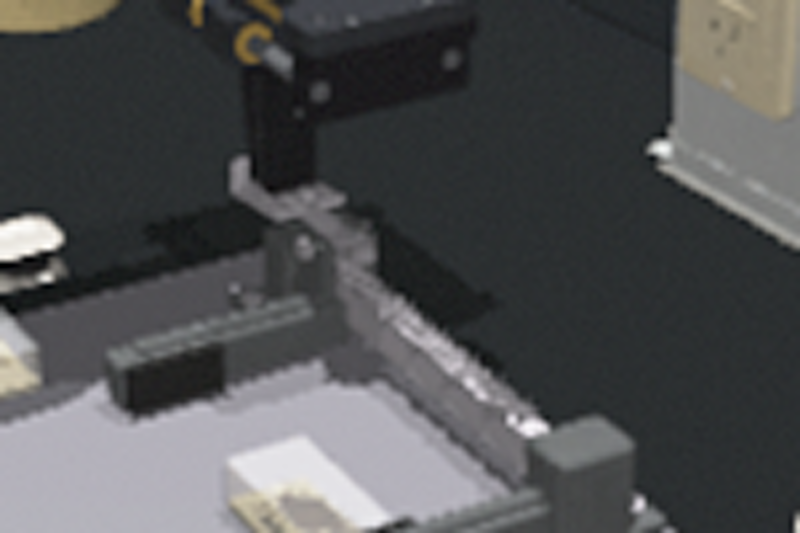

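```bash
python3 -m crank '[{"turn":[0,0,0],"delta_pos":[0,0.2,0],"gripper":255},{"turn":[0,0,0],"delta_pos":[0,0.4,0],"gripper":255},{"turn":[0,0,0],"delta_pos":[0,0.4,0],"gripper":255}]'; python3 - <<'E'
from h import *
from workcell import arm
go(b2w(90,104,60))
for n,b in (("side",(200,300,270,420)),):
    s=arm.snapshot(n);np.savez(n+"7.npz",**s);a=s["img"][b[0]:b[1],b[2]:b[3],::-1]
    cv2.imwrite(f"pics/{n}7z.png",cv2.resize(a,None,fx=800/a.shape[1],fy=800/a.shape[1],interpolation=cv2.INTER_CUBIC))
E
```

```text
t: 6.15
eef_pos: [646.7, 61.4, 59.4]
tcp_rot: [[-0.997, 0.072, 0.002], [0.072, 0.997, -0.008], [-0.002, -0.008, -1.0]]
force: [-0.9, -10.1, 4.9]
opening: 0.7
t 6.15 pos [646.7  61.4  59.4] board [ 89.6 114.3] cm [-0.03 -1.03 -0.05] turn [-0.008  0.002  0.003] F [ -0.9 -10.1   4.9] open 0.7
```

View pics/side7z.png

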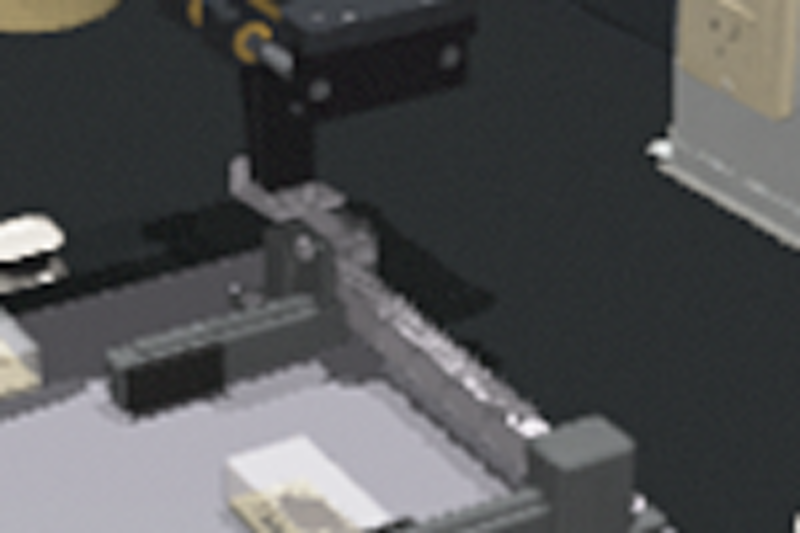

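```bash
python3 -m crank '[{"turn":[0,0,0],"delta_pos":[0,-0.3,-0.3],"gripper":255},{"turn":[0,0,0],"delta_pos":[0,-0.4,-1.5],"gripper":255},{"turn":[0,0,0],"delta_pos":[0,-0.4,-4],"gripper":255},{"turn":[0,0,0],"delta_pos":[0,-0.4,-7],"gripper":255},{"turn":[0,0,0],"delta_pos":[0,-0.4,-9],"gripper":255},{"turn":[0,0,0],"delta_pos":[0,-0.4,-9],"gripper":255}]'; python3 - <<'E'
from h import *
from workcell import arm
go(b2w(45,-60,150))
for n,b in (("side",(200,300,270,420)),):
    s=arm.snapshot(n);np.savez(n+"8.npz",**s);a=s["img"][b[0]:b[1],b[2]:b[3],::-1]
    cv2.imwrite(f"pics/{n}8z.png",cv2.resize(a,None,fx=800/a.shape[1],fy=800/a.shape[1],interpolation=cv2.INTER_CUBIC))
E
```

```text
t: 6.7
eef_pos: [648.1, 61.8, 153.3]
tcp_rot: [[-0.997, 0.075, 0.008], [0.075, 0.997, -0.001], [-0.008, -0.0, -1.0]]
force: [0.6, -0.1, 0.1]
opening: 0.6
t 6.7 pos [648.1  61.8 153.3] board [ 91.  114.8] cm [  4.61 -17.48   0.29] turn [-0.     0.008  0.   ] F [ 0.6 -0.1  0.1] open 0.6
```

View pics/side8z.png

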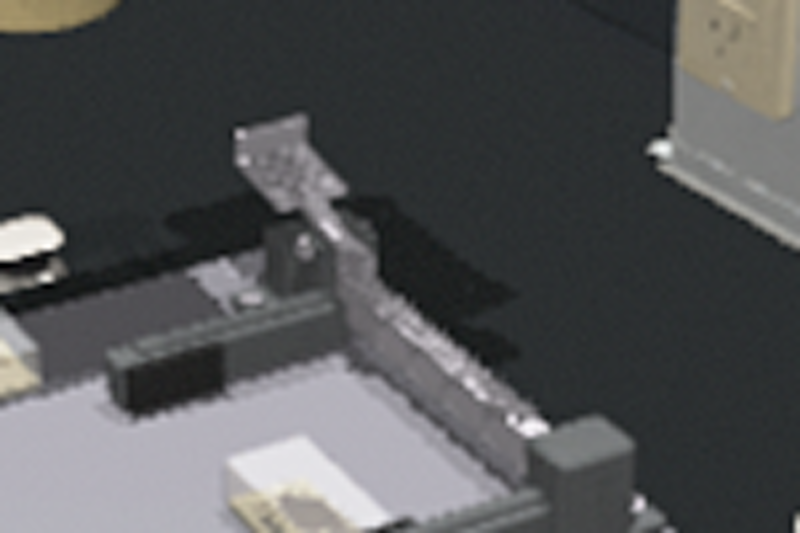

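```bash
python3 - <<'E'
from h import *
s=np.load("top5.npz")
for z in (14,34):
  for uv in ((377,346),(510,356),(503,425),(373,412)):
    print(z,np.round(w2b(ray(s,np.array(uv)/(800/220)+[260,170],z)),1))
E
```

```text
14 [ 22.7 -26.4]
14 [ 24.4 -97.8]
14 [-12.6 -97.2]
14 [-12.5 -27.5]
34 [ 21.5 -24.4]
34 [ 23.2 -94.5]
34 [-13.1 -93.9]
34 [-13.  -25.5]
```

```bash
python3 -m crank '[{"turn":[0,0,0],"delta_pos":[4.5,-17.4,0],"gripper":255},{"turn":[0,0,0],"delta_pos":[4.5,-17.4,0],"gripper":255},{"turn":[0,0,0],"delta_pos":[4.5,-17.4,0],"gripper":255},{"turn":[0,0,0],"delta_pos":[4.5,-17.4,0],"gripper":255},{"turn":[0,0,0],"delta_pos":[4.5,-17.4,0],"gripper":255},{"turn":[0,0,0],"delta_pos":[4.5,-17.4,0],"gripper":255},{"turn":[0,0,0],"delta_pos":[4.5,-17.4,0],"gripper":255},{"turn":[0,0,0],"delta_pos":[4.5,-17.4,0],"gripper":255}]'; python3 - <<'E'
from h import *
go(b2w(50,-59,60))
E
```

```text
t: 7.42
eef_pos: [587.1, -106.7, 147.7]
tcp_rot: [[-0.997, 0.074, -0.002], [0.074, 0.997, 0.001], [0.002, 0.001, -1.0]]
force: [0.6, 0.2, 0.1]
opening: 0.6
t 7.4167 pos [ 587.1 -106.7  147.7] board [ 42.9 -57.8] cm [-0.72 -0.13  8.77] turn [ 0.001 -0.002  0.001] F [0.6 0.2 0.1] open 0.6
```

```bash
python3 -m crank '[{"turn":[0,0,0],"delta_pos":[-0.7,-0.4,4],"gripper":255},{"turn":[0,0,0],"delta_pos":[-0.7,-0.4,8],"gripper":255},{"turn":[0,0,0],"delta_pos":[-0.7,-0.4,11],"gripper":255},{"turn":[0,0,0],"delta_pos":[-0.7,-0.4,12.8],"gripper":255},{"turn":[0,0,0],"delta_pos":[-0.7,-0.4,12.8],"gripper":255},{"turn":[0,0,0],"delta_pos":[-0.7,-0.4,12.8],"gripper":255}]'; python3 - <<'E'
from h import *
from workcell import arm
go(b2w(-31,-61,19))
for n,b in (("side",(200,350,230,430)),):
    s=arm.snapshot(n);a=s["img"][b[0]:b[1],b[2]:b[3],::-1]
    cv2.imwrite(f"pics/{n}9z.png",cv2.resize(a,None,fx=4,fy=4,interpolation=cv2.INTER_CUBIC))
E
```

```text
t: 7.92
eef_pos: [593.7, -110.5, 19.4]
tcp_rot: [[-0.997, 0.072, -0.003], [0.072, 0.997, 0.001], [0.003, 0.001, -1.0]]
force: [0.1, -0.6, -0.1]
opening: 0.6
t 7.9167 pos [ 593.7 -110.5   19.4] board [ 49.8 -61.1] cm [8.08 0.03 0.06] turn [ 0.001 -0.003  0.003] F [ 0.1 -0.6 -0.1] open 0.6
```

View pics/side9z.png

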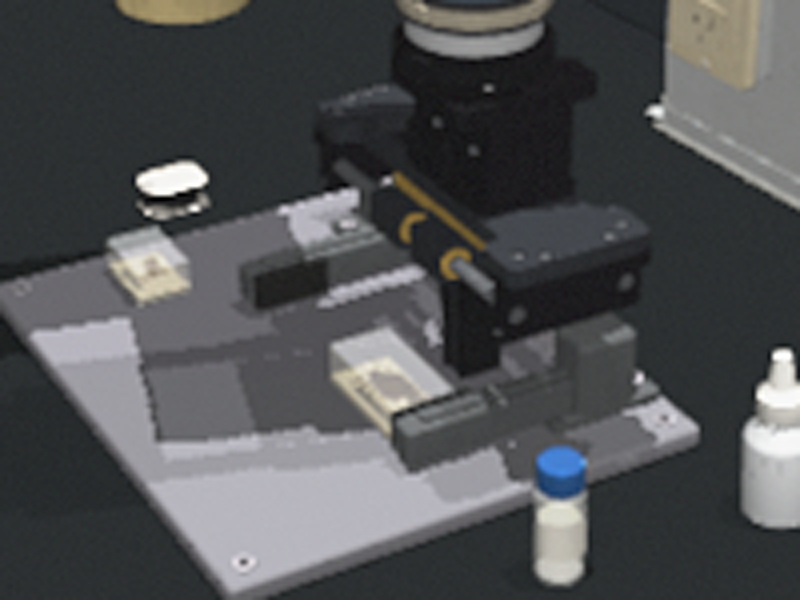

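```bash
python3 -m crank '[{"turn":[0,0,0],"delta_pos":[0.5,0,0],"gripper":255},{"turn":[0,0,0],"delta_pos":[1,0,0],"gripper":255},{"turn":[0,0,0],"delta_pos":[1.4,0,0],"gripper":255},{"turn":[0,0,0],"delta_pos":[1.8,0,0],"gripper":255},{"turn":[0,0,0],"delta_pos":[2.2,0,0],"gripper":255},{"turn":[0,0,0],"delta_pos":[2.6,0,0],"gripper":255},{"turn":[0,0,0],"delta_pos":[3.0,0,0],"gripper":255},{"turn":[0,0,0],"delta_pos":[3.4,0,0],"gripper":255},{"turn":[0,0,0],"delta_pos":[3.8,0,0],"gripper":255},{"turn":[0,0,0],"delta_pos":[3.8,0,0],"gripper":255}]'; python3 - <<'E'
from h import *
from workcell import arm
go(b2w(-33,-61,19))
for n,b in (("side",(200,350,230,430)),):
    s=arm.snapshot(n);a=s["img"][b[0]:b[1],b[2]:b[3],::-1]
    cv2.imwrite(f"pics/{n}10z.png",cv2.resize(a,None,fx=4,fy=4,interpolation=cv2.INTER_CUBIC))
E
```

```text
t: 8.8
eef_pos: [554.9, -109.4, 20.4]
tcp_rot: [[-0.997, 0.075, -0.002], [0.075, 0.997, 0.001], [0.002, 0.001, -1.0]]
force: [0.0, 0.1, -0.6]
opening: 0.3
t 8.8 pos [ 554.9 -109.4   20.4] board [ 10.9 -62.9] cm [4.39 0.19 0.15] turn [ 0.001 -0.002  0.   ] F [ 0.   0.1 -0.6] open 0.3
```

View pics/side10z.png

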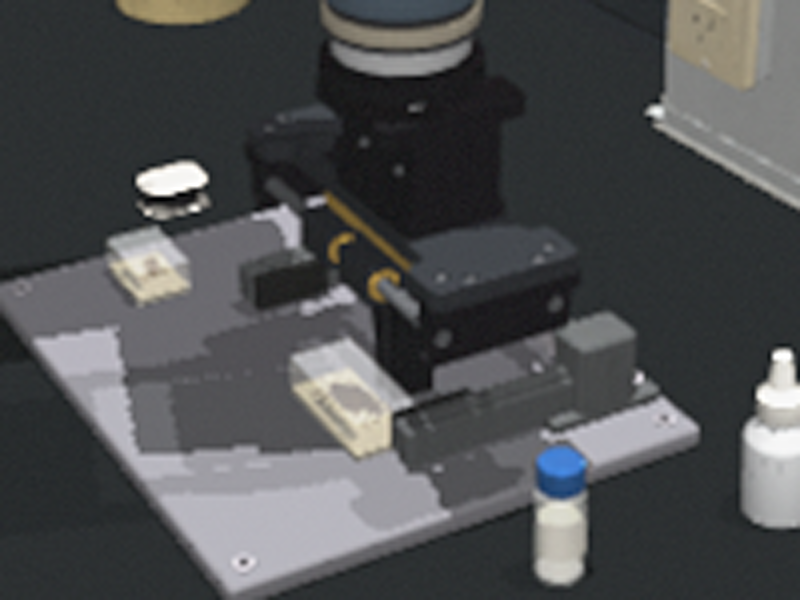

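```bash
python3 -m crank '[{"turn":[0,0,0],"delta_pos":[0.4,0,0],"gripper":255},{"turn":[0,0,0],"delta_pos":[0.8,0,0],"gripper":255},{"turn":[0,0,0],"delta_pos":[1.3,0,0],"gripper":255},{"turn":[0,0,0],"delta_pos":[1.8,0,0],"gripper":255},{"turn":[0,0,0],"delta_pos":[2.3,0,0],"gripper":255},{"turn":[0,0,0],"delta_pos":[2.8,0,0],"gripper":255},{"turn":[0,0,0],"delta_pos":[3.3,0,0],"gripper":255},{"turn":[0,0,0],"delta_pos":[3.8,0,0],"gripper":255},{"turn":[0,0,0],"delta_pos":[4.2,0,0],"gripper":255},{"turn":[0,0,0],"delta_pos":[4.5,0,0],"gripper":255},{"turn":[0,0,0],"delta_pos":[4.6,0,0],"gripper":255},{"turn":[0,0,0],"delta_pos":[4.6,0,0],"gripper":255}]'; python3 - <<'E'
from h import *
go(b2w(-10,-61,19))
E
```

```text
t: 9.85
eef_pos: [510.1, -106.2, 20.6]
tcp_rot: [[-0.997, 0.075, -0.0], [0.075, 0.997, 0.0], [0.0, 0.0, -1.0]]
force: [0.2, -0.4, 0.8]
opening: 0.8
t 9.85 pos [ 510.1 -106.2   20.6] board [-34.  -63.1] cm [-2.4   0.21  0.16] turn [ 0. -0.  0.] F [ 0.2 -0.4  0.8] open 0.8
```

Back off 1.5 cm, raise, and swing away so both cameras see clearly.

```bash
python3 -m crank '[{"turn":[0,0,0],"delta_pos":[-0.7,0,0],"gripper":255},{"turn":[0,0,0],"delta_pos":[-1.5,0,0],"gripper":255},{"turn":[0,0,0],"delta_pos":[-1.5,0,-3],"gripper":255},{"turn":[0,0,0],"delta_pos":[-1.5,0,-7],"gripper":255},{"turn":[0,0,0],"delta_pos":[-1.5,0,-11],"gripper":255},{"turn":[0,0,0],"delta_pos":[-1.5,0,-15],"gripper":255},{"turn":[0,0,0],"delta_pos":[-1.5,0,-19],"gripper":255},{"turn":[0,0,0],"delta_pos":[-1.5,4,-19],"gripper":255},{"turn":[0,0,0],"delta_pos":[-1.5,8,-19],"gripper":255},{"turn":[0,0,0],"delta_pos":[-1.5,12,-19],"gripper":255},{"turn":[0,0,0],"delta_pos":[-1.5,16,-19],"gripper":255},{"turn":[0,0,0],"delta_pos":[-1.5,20,-19],"gripper":255}]'; python3 -m crank '[{"turn":[0,0,0],"delta_pos":[0,4,0],"gripper":255},{"turn":[0,0,0],"delta_pos":[0,8,0],"gripper":255},{"turn":[0,0,0],"delta_pos":[0,12,0],"gripper":255},{"turn":[0,0,0],"delta_pos":[0,16,0],"gripper":255},{"turn":[0,0,0],"delta_pos":[0,20,0],"gripper":255},{"turn":[0,0,0],"delta_pos":[0,24,0],"gripper":255},{"turn":[0,0,0],"delta_pos":[0,28,0],"gripper":255},{"turn":[0,0,0],"delta_pos":[0,28,0],"gripper":255}]'; python3 - <<'E'
from h import *
from workcell import arm
go(b2w(-10,-61,19))
for n,b in (("side",(200,350,230,430)),("top",(195,345,260,460))):
    s=arm.snapshot(n);np.savez(n+"11.npz",**s);a=s["img"][b[0]:b[1],b[2]:b[3],::-1]
    cv2.imwrite(f"pics/{n}11z.png",cv2.resize(a,None,fx=4,fy=4,interpolation=cv2.INTER_CUBIC))
E
```

```text
t: 10.85
eef_pos: [541.3, 94.0, 211.3]
tcp_rot: [[-0.997, 0.075, 0.002], [0.075, 0.997, -0.0], [-0.002, 0.0, -1.0]]
force: [-0.0, -0.2, -0.2]
opening: 0.4
t: 11.52
eef_pos: [561.7, 379.7, 210.9]
tcp_rot: [[-0.998, 0.069, 0.004], [0.069, 0.998, 0.006], [-0.003, 0.006, -1.0]]
force: [1.0, 0.2, 1.0]
opening: 0.0
t 11.5167 pos [561.7 379.7 210.9] board [-19.1 425.3] cm [ -0.52 -48.75  18.9 ] turn [0.006 0.003 0.007] F [1.  0.2 1. ] open 0.0
```

View pics/side11z.png

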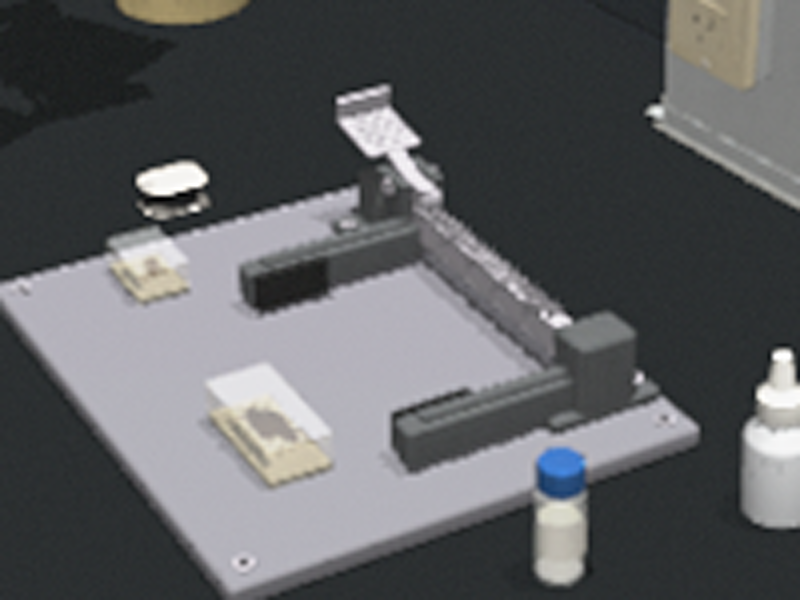

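View pics/top11z.png

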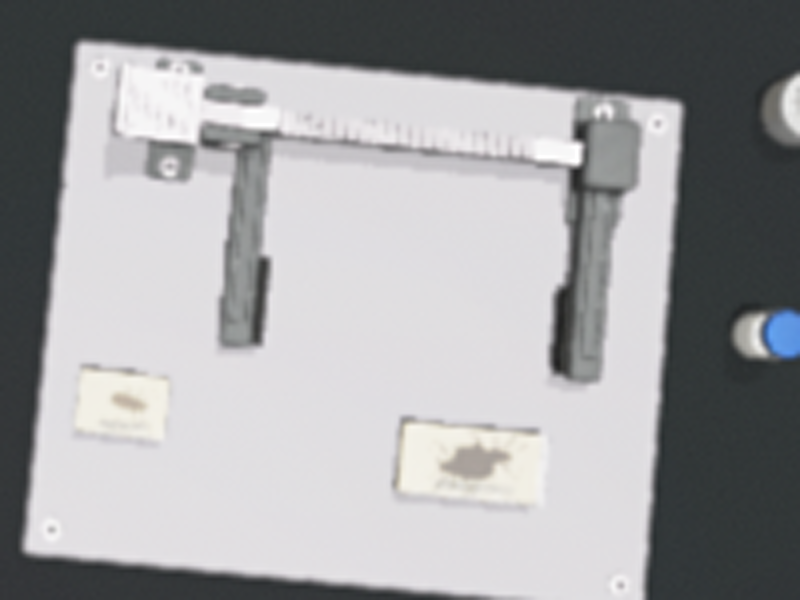

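```bash
python3 - <<'E'
from h import *
s=np.load("top11.npz");f=lambda u,v,z:np.round(w2b(ray(s,np.array([u,v])/4+[260,195],z)),1)
print("block",[f(*c,z) for z in (14,34) for c in ((401,418),(546,432),(540,506),(395,492))])
print("jaw face",f(264,300,36),"fixed",f(557,330,36), "paddle",f(159,104,71))
for n in("top","side"):
    a,b=np.load(n+"0.npz")["img"].astype(int),np.load(n+"11.npz")["img"].astype(int)
    d=(abs(a-b).max(2)>40).astype(np.uint8)
    k,l,st,_=cv2.connectedComponentsWithStats(d)
    print(n,[x.tolist() for x in st[1:] if x[4]>12])
E
```

```text
block [array([-44. , -25.8]), array([-43.8, -96.3]), array([-79.4, -96.4]), array([-79.5, -26.2]), array([-43.9, -23.8]), array([-43.8, -93. ]), array([-78.7, -93.1]), array([-78.7, -24.2])]
jaw face [ 5.2 46.2] fixed [  4.7 -93.8] paddle [ 88.8 104.4]
top [[0, 183, 56, 191, 3027], [5, 187, 26, 57, 226], [12, 189, 33, 36, 762], [296, 212, 70, 74, 1588], [458, 215, 5, 8, 19], [467, 218, 7, 12, 22], [348, 220, 16, 5, 62], [38, 227, 67, 55, 488], [90, 231, 20, 6, 56], [119, 233, 9, 8, 32], [123, 242, 5, 7, 20], [123, 251, 4, 16, 23], [119, 268, 7, 14, 52], [397, 269, 4, 17, 51], [374, 272, 17, 8, 88], [116, 286, 11, 10, 77], [370, 306, 17, 9, 92], [0, 365, 52, 115, 3980]]
side [[0, 0, 55, 149, 4482], [136, 0, 111, 121, 4994], [215, 126, 6, 16, 62], [222, 133, 6, 9, 32], [0, 191, 53, 76, 2293], [205, 215, 8, 5, 30], [314, 221, 44, 48, 670], [320, 242, 6, 5, 20], [327, 244, 7, 11, 55], [290, 258, 62, 52, 1188], [23, 267, 10, 11, 71], [0, 268, 20, 21, 162], [283, 292, 29, 17, 191], [282, 304, 31, 18, 102], [64, 345, 44, 30, 606], [87, 384, 7, 6, 13], [21, 387, 43, 22, 416], [39, 390, 45, 27, 304]]
```

```bash
python3 - <<'E'
from h import *
o=[]
for n in("top0","top5","top11"):
    o.append(np.load(n+".npz")["img"][200:300,430:490,::-1])
r=[np.load(n+".npz")["img"][280:360,355:445,::-1] for n in("side0","side8","side11")]
A=cv2.resize(np.hstack(o),None,fx=4,fy=4);B=cv2.resize(np.hstack(r),(A.shape[1],213))
cv2.imwrite("pics/cmp.png",np.vstack([A[:370],B]))
E
```

```text
(no output)
```

View pics/cmp.png

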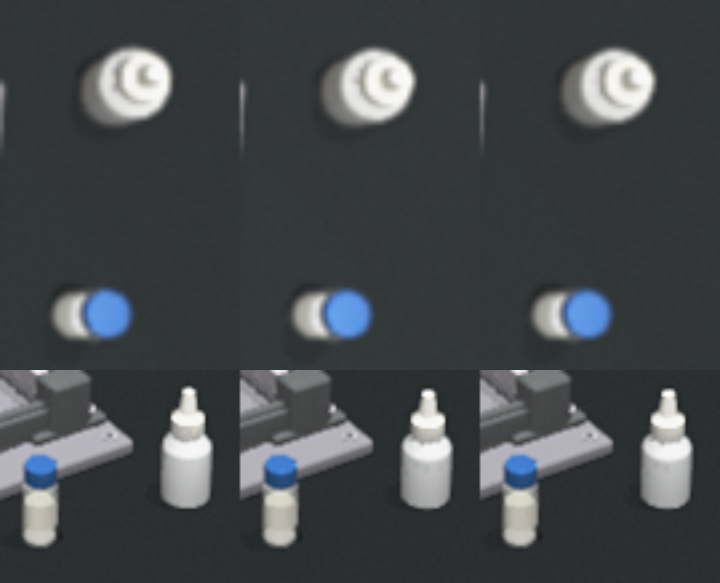

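```bash
python3 -c "
from workcell import arm
print(arm.get_obs()['t'],arm.sign_off())"
```

```text
the job is handed in; nothing more can be done
11.6167 None
```

The job is done and handed in at 11.6 s. The sliding jaw is fully open, and the block is out of the clamp and wholly on the board.

- **Clamp:** I pressed the release lever with the closed fingertips and, keeping it down, pushed the jaw back. At the end it no longer moved under a 10 N push. From the top view its gripping face is at board y = 46 mm, where 45.5 mm is fully open. The lever sprang back up once I lifted off.
- **Block:** I pushed it flat along the board. In the last picture its centre is at about board x = -61, y = -60 mm. Its edges run from x = -44 to -79 mm, so it is clear of the jaw tips at x = -17 mm.
- **Other things:** The next block and magnifier show no difference between the first and last pictures. In the top view the dropper bottle differs by about half a pixel. The board's edge seems to shift about as much, and the arm was never near the bottle, so I put it down to image jitter rather than movement.
- **Robot:** It was raised and touching nothing at hand-in. The largest force component I read was about 13 N, though I only read forces between moves.

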